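# Pack a tube into a presentation box and close it with the lid from the rack

## Robot

A 7-joint arm with a two-finger parallel gripper is mounted at the origin on the work surface. World frame = base frame: x ahead of the robot, y to its left, z up, the work surface at z = 0. Lengths are in m, angles in degrees, forces in N, time in s.
With the tool pointing down it reaches from about 0.35 to 0.9 m from the base axis. Payload 19.9 kg.
Tool frame: the origin (TCP) lies midway between the tips of the shut fingers; the grasp point (between the pads) lies 19 mm behind it; z points along the fingers, y is the line along which they close (so a half turn about z gives the same grasp; the last joint's range is limited). The gripper opens to 94 mm and grips with 3 to 60 N. Pads are 16 mm wide; open, the fingers measure 119 mm over their backs; the gripper's body (75 mm by 177 mm) begins 78 mm behind the grasp point.
Start: joints at [-70.502, 23.915, -0.59, 92.452, 0.269, 63.638, -3.037], TCP at [0.233, 0.58, 0.205] pointing down, gripper open.
Joint ranges: [-161.28, 161.28], [-22.2, 115.67], [-73.04, 71.86], [3.21, 147.25], [-68.34, 248.33], [10.77, 114.83], [-161.83, 161.83]. Speed limits (degrees/s): [108.29, 108.29, 136.94, 136.94, 172.46, 172.46, 172.46].

## Interface

Orientations are given as a 3x3 rotation matrix whose columns are the frame's x, y, z axes.
In Python, from bench import robot gives the robot as it stands.
- The arm moves only by the shell command python3 -m jog 'ROWS' [FORCE]. ROWS is JSON, one flat list of numbers, 7 for each row, row after row: the turn, a rotation vector about the tool's x, y, z in degrees, then the shift along the tool's x, y, z in mm, then the closure, from -1 (fully open) to 1 (shut). A call has 1 to 5 rows; each row shifts and turns the commanded pose from where the row before left it, along the tool's axes as they then stand; what a row does not reach is not made up. A row lasts 1/10 s, in which the tool goes at most 50 mm and 8.59 degrees, less where a joint would pass 70% of its speed; a pose out of reach is approached as far as the arm can. A call with a gripper value outside its range is refused whole. The fingers move at their own pace and stop on an object; FORCE is the grip in N (left out, the last holds). Time passes only in rows, so rows that do not move let the fingers close. It gives the time, the measured TCP pose, the force, the opening and the grip force at its end, in the units of the state.
- robot.observe(): the state, without advancing time (a new reading comes with each control period).
- robot.read_camera(name): name is "side" or "top" or "wrist"; returns the picture (480x640x3 uint8, red, green, blue); there is no depth.
- robot.get_calibration(name): a dict with "camera_matrix" (3x3 intrinsics, pixels), "eye" and "orientation" of the camera in the world; the wrist camera has in their place "T_tool_cam" (4x4, takes a point from camera to tool coordinates, whose origin is the TCP and whose axes are the flange's). Camera axes: x right, y down, z forward; pixel columns grow to the right and rows downward; lengths in m; the calibration is good to about 2 mm. The wrist camera is an equidistant fisheye: a pixel r from the principal point sees the ray r / f radians off the axis. A picture is of the moment at which its call begins: read the wrist's pose just before it. get_calibration takes no time and is no camera call.
- robot.finish_job(): hands the job in; it is judged then, once.
The state is a dict: "time": time; "joints": joint angles; "dq": joint speeds; "effort": joint torques, N m; "ee_pos": TCP position; "tcp_rot": TCP orientation; "wrist_force": force on the tool from outside, world axes, zero at the start; "ft_torque": the same for the moment, N m; "grip_width": finger opening in m; "finger_force": force on a finger pad.
Only numpy, scipy, OpenCV 4.12 (cv2) and the standard library are available. Lean on these libraries where they do the work, as an engineer would, in place of code of your own. Each camera call takes 0.05 s, during which the arm holds its last target. There are 200 camera calls.

## Task

Tip the empty wooden box, which stands on end against the left edge of the dark packing board, over onto its back on the board so that its open side faces up, then lay the metal tube in the box's two saddles. Then draw the long lid up out of its slot in the leaning rack and lay it flat inside the box's rim, down on the ledges at both ends; leave the two shorter lids in the rack and do not disturb the other things on the bench.

Things in the scene. Friction and masses are not known exactly. Their poses are not given: they have to be found in the camera images.
- box: open plywood box, at the start standing on end: 188 mm tall, 122 wide, 62 deep, walls 6, inside 176 x 110, 0.30 to 0.54 kg. Origin: centre of the end it stands on. z along its length (up at the start), x from the open side (x = -31, the robot's left) to the outside of the back (x = +31, butting the board's edge), y across. Its top pushed 50 mm towards +x, it falls over on its back
- box_bed (a point): in the box: where the middle of the tube's axis lies when in the saddles, which hold it along the box's z: middle of length and width, 26.3 above the inner back, 32.3 above the outside of the back. Two pairs of saddle blocks, 18 high, 12 long, 45 either side of mid length, 20 gap within a pair. Axes as the box
- box_seat (a point): in the box: where the middle of the lid (mid thickness) lies when it rests on the ledges: middle of length and width, 10 below the rim plane. The ledges are strips 12 wide inside each end, their tops 14 below the rim. The lid has 3 mm play at each end, 4 at each side. Axes as the box
- board: dark wooden packing board fixed on the bench, 240 (x) x 200 (y) x 15 thick. Origin: centre of its underside. The box butts its edge at x = -120 mm, which lies on the robot's left; its x points to the robot's right
- tube: closed aluminium cigar tube, 140 mm long, 26 diameter, 40 to 85 g, lying level. Origin: middle of its axis; x along its length (either end will do)
- stand: low wooden stand of the tube, 110 (x) x 66 x 8 base with two pairs of blocks (tops 26 above the bench, 45 mm either side of the middle) in which the tube rests, its axis 34.3 above the bench and along the stand's x; the middle of the tube is free on both sides. Origin: centre of its underside. Fixed
- rack: wooden lid rack, fixed: base 200 (x) x 122 (y) x 12, two cheeks 112 high with grooves inside that form three parallel slots, 48 apart along x (feet at x = -48, 0, +48), 11 wide, 98 long, holding the lids by 7 mm of each side edge. The slots lean 30 degrees, their tops to the rack's -x, which is the robot's left. Origin: on the bench, mid width, under the middle slot's foot
- lid: the long lid: plywood panel 170 mm long, 102 wide, 8 thick, 80 to 140 g, standing in one of the three slots, about 55 mm of it proud of the cheeks. Origin: middle of its lower edge; z along its length up the slot, x normal to its faces, y across. Free in the slot with 1.5 mm play
- lid_top (a point): middle of the upper edge of the long lid; axes as the lid
- lid_mid (a point): centre of the long lid; axes as the lid
- short_a: a shorter lid, 130 mm long, 102 wide, 8 thick, in another slot, about 15 mm proud of the cheeks; origin and axes like the long lid's; leave it
- short_b: a second shorter lid like short_a, in the remaining slot; leave it
- gauge: wooden ring gauge plate with holes, 140 x 50 x 10, flat on the bench; leave alone
- blade: round steel leaf knife, 110 mm across, 4 thick, with a dark wooden grip strip 12 high along one side, flat on the bench; leave alone
- paste_jar: small jar, 54 diameter, 70 high; leave alone
- sprayer: white spray bottle with green trigger, 72 diameter, 190 high; leave alone
- mug: white mug, 72 diameter, 85 high; leave alone
- full_box: closed wooden box, 220 x 154 x 52; leave alone
Things that resemble listed ones, but are neither listed nor needed, are in the scene too. What is shaped like the tube but yellow is not meant.

How it is judged (in metres and radians):
On the way, in this order (a step that is already met when the one before it is completed fails the run):
1. the box lies on its back on the packing board, open side up, at rest (angle between box's own x axis and vertical above 3.05 rad and z of box_seat in the frame of board between 0.058 and 0.075 m and x of box_seat in the frame of board between -0.12 and 0.12 m and y of box_seat in the frame of board between -0.08 and 0.08 m and linear speed of box below 0.02 m/s), for 0.2 s.
2. the tube lies in the saddles of the box, let go (angle between box's own x axis and vertical above 3.05 rad and z of box_seat in the frame of board between 0.058 and 0.075 m and x of box_seat in the frame of board between -0.12 and 0.12 m and y of box_seat in the frame of board between -0.08 and 0.08 m and x of tube in the frame of box_bed between -0.006 and 0.006 m and y of tube in the frame of box_bed between -0.006 and 0.006 m and z of tube in the frame of box_bed between -0.018 and 0.018 m and angle between the x axis of tube and the z axis of box, either way round below 0.08 rad and contact force between the fingers and tube below 0.1 N), for 0.2 s.
3. the long lid is held, its lower edge drawn up clear of the rack (z of lid in the frame of rack above 0.112 m and contact force between the fingers and lid above 0.5 N), for 0.1 s.
At the end, for the whole second after the job is handed in: Box on its back on the board within 5 deg, tube in its saddles (6 mm across and in height, 18 mm lengthwise, 4 deg), long lid flat on its ledges inside the rim (4 mm in height, 8 mm sideways, 3 deg), all at rest; both short lids still in the rack within 15 mm (all of step 1 and x of tube in the frame of box_bed between -0.006 and 0.006 m and y of tube in the frame of box_bed between -0.006 and 0.006 m and z of tube in the frame of box_bed between -0.018 and 0.018 m and angle between the x axis of tube and the z axis of box, either way round below 0.08 rad and x of lid_mid in the frame of box_seat between -0.004 and 0.004 m and y of lid_mid in the frame of box_seat between -0.008 and 0.008 m and z of lid_mid in the frame of box_seat between -0.008 and 0.008 m and angle between the x axis of lid and the x axis of box, either way round below 0.05 rad and distance of each of short_a, short_b from where it was at the start of the episode below 0.015 m and linear speed of each of tube, lid below 0.02 m/s); the robot touches nothing.
It fails at once if a short lid is pulled out or shifted by more than 30 mm (distance of any of short_a, short_b from where it was at the start of the episode above 0.03 m).
It fails at once if another thing on the bench is shifted by more than 30 mm (distance of any of gauge, blade, paste_jar, sprayer, mug, full_box from where it was at the start of the episode above 0.03 m).
It also fails if it takes over 72 s, if anything falls off the work surface, if the arm or the gripper's body presses on something with over 40 N, if the wrist force passes 120 N, or if a joint passes its speed limit or range.

## Working session

There is one attempt and no reset: what is moved stays moved. The work goes in short steps, Python scripts to look and compute and a shell command to move; the robot and the scene stay as the last step left them, time stands still between calls to the robot, and variables do not carry over. Pictures are saved under pics/ and viewed, at most 10 in all, crops included, and the job is handed in when it is done.

```bash
mkdir -p pics
cat > h.py <<'E'
import numpy as np, cv2
from bench import robot
def K(n):
    c=robot.get_calibration(n); return np.array(c["camera_matrix"]),np.array(c["eye"]),np.array(c["orientation"])
def ray(n,p):
    k,e,R=K(n); d=R@np.linalg.solve(k,[p[0],p[1],1.]); return e,d/np.linalg.norm(d)
def atz(n,p,z):
    e,d=ray(n,p); return e+d*(z-e[2])/d[2]
def proj(n,P):
    k,e,R=K(n); q=(np.atleast_2d(P)-e)@R@k.T; return q[:,:2]/q[:,2:]
def tri(*nps):
    A=np.zeros((3,3));b=np.zeros(3);rs=[ray(n,p) for n,p in nps]
    for e,d in rs:
        M=np.eye(3)-np.outer(d,d);A+=M;b+=M@e
    X=np.linalg.solve(A,b); return X,[round(float(np.linalg.norm(np.cross(d,X-e)))*1e3,1) for e,d in rs]
E
python3 - <<'E'
from h import *
for n in("side","top"):
    cv2.imwrite(f"pics/{n}0.png",robot.read_camera(n)[:,:,::-1]); k,e,R=K(n); print(n,k.round(1).tolist(),e,R.round(3).tolist())
c=robot.get_calibration("wrist");print(c)
s=robot.observe();print(s["ee_pos"],s["tcp_rot"],s["time"])
E
```

```text
side [[517.5, 0.0, 315.7], [0.0, 517.5, 238.2], [0.0, 0.0, 1.0]] [ 0.27921797 -0.63871788  1.00277058] [[0.919, -0.298, 0.258], [-0.394, -0.71, 0.584], [0.009, -0.638, -0.77]]
top [[605.5, 0.0, 323.3], [0.0, 605.5, 239.1], [0.0, 0.0, 1.0]] [0.28994246 0.01153326 1.74303585] [[0.019, -0.985, 0.171], [-1.0, -0.015, 0.022], [-0.019, -0.171, -0.985]]
{'camera_matrix': array([[371.64829954,   0.        , 316.51359954],
       [  0.        , 371.64829954, 241.39844569],
       [  0.        ,   0.        ,   1.        ]]), 'T_tool_cam': array([[ 1.26485511e-03, -9.74068490e-01, -2.26249810e-01,
         6.57538092e-02],
       [ 9.99999187e-01,  1.26883378e-03,  1.27836901e-04,
         7.60620181e-04],
       [ 1.62551505e-04, -2.26249787e-01,  9.74069303e-01,
        -1.80274408e-01],
       [ 0.00000000e+00,  0.00000000e+00,  0.00000000e+00,
         1.00000000e+00]])}
[0.23275434 0.57970009 0.20490299] [[-9.27996519e-01  3.72588722e-01 -3.25006338e-04]
 [ 3.72588857e-01  9.27995980e-01 -1.00248994e-03]
 [-7.19118716e-05 -1.05140092e-03 -9.99999445e-01]] 0.1
```

View pics/side0.png

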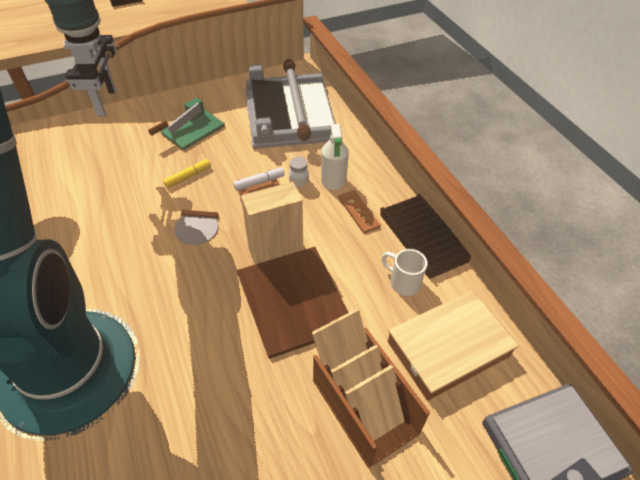

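View pics/top0.png

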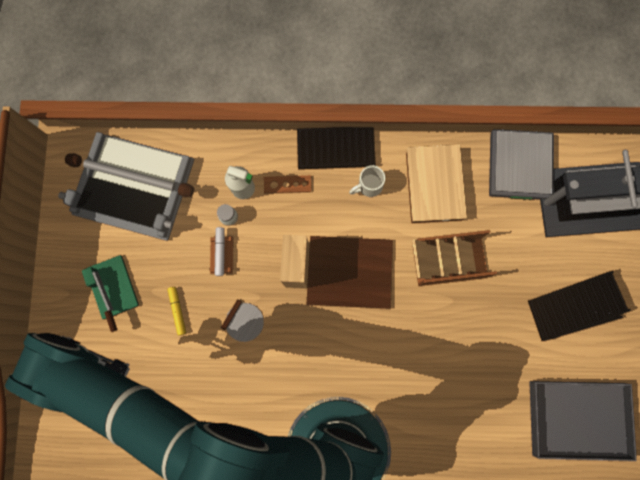

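The candidates for each object, in side-view pixels:
- **Tube:** the silver one at (260,179) on the reddish stand. The yellow one at (187,172) is the decoy.
- **Box:** the upright one at (272,225). The closed full_box at (452,342) is not it.
- **Long lid:** the tall panel in the rack's left slot at (341,340). The short lids are at (357,370) and (378,400).

Next I'll check these in enlarged crops.

```bash
cat >> h.py <<'E'
def crop(im,x0,y0,w,h,s,t=10):
    c=cv2.resize(im[y0:y0+h,x0:x0+w,::-1],None,fx=s,fy=s,interpolation=cv2.INTER_CUBIC).copy()
    for x in range(x0-x0%t+t,x0+w,t):
        u=int((x-x0+.5)*s);cv2.line(c,(u,0),(u,5),(0,0,255),1);cv2.putText(c,str(x),(u-9,14),0,.32,(0,255,255),1)
    for y in range(y0-y0%t+t,y0+h,t):
        v=int((y-y0+.5)*s);cv2.line(c,(0,v),(5,v),(0,0,255),1);cv2.putText(c,str(y),(6,v+4),0,.32,(0,255,255),1)
    return c
def stack(cs,ax):
    m=max(c.shape[1-ax] for c in cs)
    return np.concatenate([cv2.copyMakeBorder(c,0,(m-c.shape[0]) if ax else 0,0,0 if ax else m-c.shape[1],0) for c in cs],ax)
E
python3 - <<'E'
from h import *
t=robot.read_camera("top");s=robot.read_camera("side")
cv2.imwrite("pics/a.png",stack([crop(t,195,215,210,100,3.5),crop(t,405,225,115,70,3.5)],0))
cv2.imwrite("pics/b.png",stack([crop(s,225,150,130,205,2.9),crop(s,305,305,135,165,2.9)],1))
E
```

```text
(no output)
```

View pics/a.png

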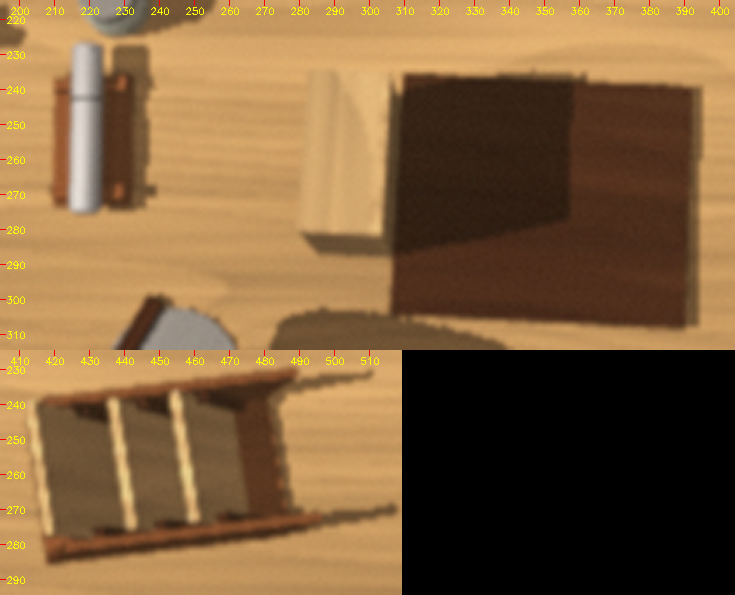

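View pics/b.png

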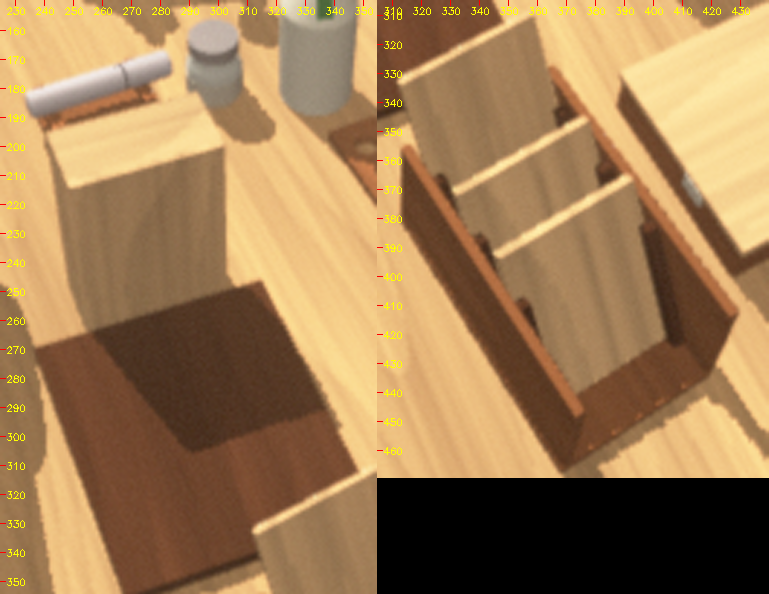

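Run:
```python
from h import *
def T(n,a,b):
    X,r=tri(("top",a),("side",b));print(n,(X*1e3).round(1),r)
    return X
A=T("tubeL",(219.6,227.4),(281.4,171.2));B=T("tubeR",(218.2,275.1),(235.9,185));d=B-A
print("mid",(A+B)/2,np.linalg.norm(d),np.degrees(np.arctan2(d[1],d[0])))
for n,a,b in [("bx far left",(281.6,234),(292.4,182.3)),("far right",(305.9,235.9),(301.7,199.8)),("near right",(303.9,281.6),(247.9,214.3)),("near left",(280.2,280.8),(241,196.7))]:T(n,a,b)
for n,a,b in [("bd farleft",(309.6,235.4),(314.8,246.4)),("bd nearleft",(305.9,304.5),(236.6,269.5)),("bd nearright",(393.6,307.9),(267.6,354))]:T(n,a,b)
print("bd farright",atz("top",(394.5,239.1),.015))
f=lambda u,v:(405+u/3.5-.5,225+(v-350)/3.5-.5)
g=lambda u,v:(305+(u-377)/2.9-.5,305+v/2.9-.5)
for n,a,b in [("lid far",f(33,403),g(535,18)),("lid near",f(49,533),g(400,82)),("s1 far",f(112,398),g(588,118)),("s1 near",f(130,530),g(454,193)),("s2 far",f(175,390),g(631,178)),("s2 near",f(195,522),g(496,258)),("cheek far L",f(38,402),g(552,70)),("cheek far R",f(295,375),g(737,312)),("ck near L",f(48,552),g(405,148)),("ck near R",f(318,520),g(578,412))]:T(n,a,b)
```

```text
tubeL [613.4 349.8  33.2] [2.1, 2.1]
tubeR [479.1 346.7  33.2] [1.9, 1.9]
mid [0.5462791  0.34826736 0.03322212] 0.13432040325615838 -178.65561125310666
bx far left [571.7 156.3 180.1] [0.7, 0.7]
far right [567.3  91.8 186.3] [0.1, 0.1]
near right [446.2  94.2 188.9] [0.9, 0.9]
near left [449.  155.8 182.3] [0.2, 0.2]
bd farleft [599.8  90.3  10.1] [0.4, 0.4]
bd nearleft [400.2  96.1  12.3] [0.6, 0.6]
bd nearright [ 392.  -150.8   36.5] [0.9, 0.9]
bd farright [ 0.59221845 -0.15575247  0.015     ]
lid far [ 567.5 -193.7  155.9] [0.6, 0.6]
lid near [ 467.6 -204.4  158.7] [0.3, 0.3]
s1 far [ 577.2 -258.5  124.2] [0.0, 0.0]
s1 near [ 475.6 -271.3  122.5] [0.3, 0.3]
s2 far [ 583.4 -306.8  124.6] [0.8, 0.8]
s2 near [ 481.9 -320.6  123.8] [0.2, 0.2]
cheek far L [ 578.9 -205.2   98.5] [1.2, 1.2]
cheek far R [ 601.8 -403.5  112.4] [2.1, 2.1]
ck near L [ 464.  -213.9   86.6] [3.0, 3.0]
ck near R [ 487.8 -418.   110.2] [1.1, 1.1]
```

The close crop confirms the choices. Measured in world mm:
- **Tube:** middle at (546, 348, 33), along x.
- **Box:** top centred at about (508, 125, 188).
- **Long lid:** upper-edge middle at (517, -199, 157), yaw about 6.5°.

I'll start with the box.

```bash
python3 -m jog '[0,0,-7.3,0,0,0,1, 0,0,-7.3,0,0,0,1, 0,0,-7.3,0,0,0,1]' 30; python3 -m jog '[0,0,0,-27,-37,0,1,0,0,0,-27,-37,0,1,0,0,0,-27,-37,0,1,0,0,0,-27,-37,0,1,0,0,0,-27,-37,0,1]'; python3 -m jog '[0,0,0,-27,-37,0,1,0,0,0,-27,-37,0,1,0,0,0,-27,-37,0,1,0,0,0,-27,-37,0,1,0,0,0,-27,-37,0,1]'
```

```text
time: 0.5
ee_pos: [0.2328, 0.5799, 0.2053]
tcp_rot: [[-1.0, -0.006, -0.0], [-0.006, 1.0, -0.0], [0.0, -0.0, -1.0]]
wrist_force: [1.5, -0.1, -0.4]
grip_width: 0.0731
finger_force: 0.0
time: 1.0
ee_pos: [0.3687, 0.3934, 0.2055]
tcp_rot: [[-1.0, -0.0, 0.0], [-0.0, 1.0, 0.0], [-0.0, 0.0, -1.0]]
wrist_force: [0.7, 0.8, 0.2]
grip_width: 0.0335
finger_force: 0.0
time: 1.5
ee_pos: [0.5038, 0.2084, 0.2056]
tcp_rot: [[-1.0, -0.0, 0.0], [-0.0, 1.0, 0.0], [-0.0, 0.0, -1.0]]
wrist_force: [1.0, 1.3, -0.2]
grip_width: 0.0002
finger_force: 0.0
```

```bash
python3 -m jog '[0,0,0,-4,-6,19,1, 0,0,0,0,-10,19,1, 0,0,0,0,-10,0,1, 0,0,0,0,-10,0,1, 0,0,0,0,-8,0,1]'; python3 -m jog '[0,0,0,0,-8,0,1, 0,0,0,0,-8,0,1, 0,0,0,0,-8,0,1, 0,0,0,0,-8,0,1, 0,0,0,0,-8,0,1]'; python3 -m jog '[0,0,0,0,-8,0,1, 0,0,0,0,-8,0,1, 0,0,0,0,-8,0,1, 0,0,0,0,-8,0,1]'
```

```text
time: 2.0
ee_pos: [0.5074, 0.1656, 0.1685]
tcp_rot: [[-1.0, -0.0, 0.001], [-0.0, 1.0, 0.0], [-0.001, 0.0, -1.0]]
wrist_force: [-0.4, 0.7, 0.4]
grip_width: 0.0004
finger_force: 0.4
time: 2.5
ee_pos: [0.507, 0.1254, 0.1675]
tcp_rot: [[-1.0, -0.0, 0.0], [-0.0, 1.0, -0.0], [-0.0, -0.0, -1.0]]
wrist_force: [-0.5, 0.3, -0.5]
grip_width: 0.0007
finger_force: 0.1
time: 2.9
ee_pos: [0.5071, 0.0934, 0.1674]
tcp_rot: [[-1.0, -0.0, -0.0], [-0.0, 1.0, -0.0], [0.0, -0.0, -1.0]]
wrist_force: [-0.5, 0.1, -0.8]
grip_width: 0.0008
finger_force: 0.0
```

```bash
python3 -m jog '[0,0,0,0,43,0,-0.28, 0,0,0,-10,43,0,-0.28, 0,0,0,-10,43,0,-0.28, 0,0,0,-10,42,0,-0.28, 0,0,0,-9,42,0,-0.28]';python3 -m jog '[0,0,0,0,42,0,-0.28]'
python3 - <<'E'
from h import *
t=robot.read_camera("top");s=robot.read_camera("side")
cv2.imwrite("pics/c.png",stack([crop(t,265,220,140,100,2.85),crop(s,210,160,150,200,2.65)],1))
E
```

```text
time: 3.4
ee_pos: [0.5463, 0.3085, 0.1674]
tcp_rot: [[-1.0, -0.0, 0.0], [-0.0, 1.0, -0.0], [-0.0, -0.0, -1.0]]
wrist_force: [1.4, -1.2, 0.1]
grip_width: 0.0371
finger_force: 0.0
time: 3.5
ee_pos: [0.5469, 0.3502, 0.1672]
tcp_rot: [[-1.0, 0.0, 0.0], [0.0, 1.0, -0.0], [-0.0, -0.0, -1.0]]
wrist_force: [1.1, -1.6, 1.0]
grip_width: 0.045
finger_force: 0.0
```

View pics/c.png

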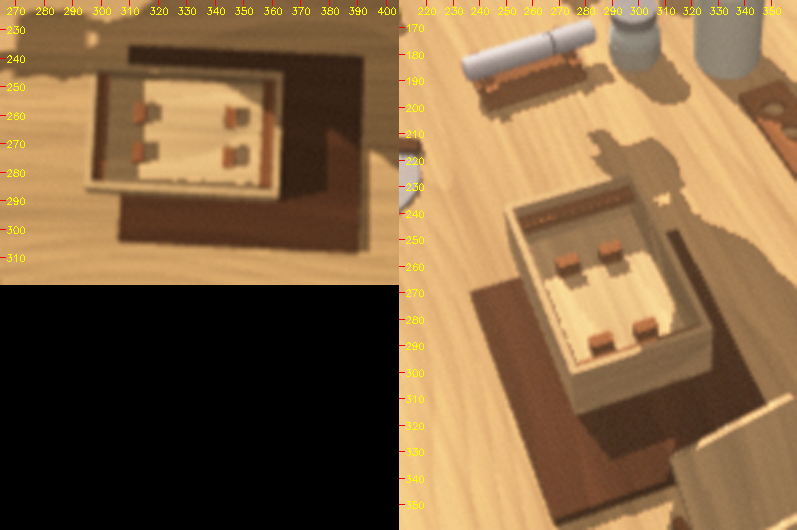

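Run:
```python
from h import *
f=lambda u,v:(265+u/2.85-.5,220+v/2.85-.5)
g=lambda u,v:(210+(u-399)/2.65-.5,160+v/2.65-.5)
P=[]
for n,a,b in [("FL",(95,72),(632,177)),("FR",(283,72),(712,325)),("NR",(280,199),(574,375)),("NL",(86,190),(506,208))]:
    X,r=tri(("top",f(*a)),("side",g(*b)));P.append(X);print(n,(X*1e3).round(1),r, (atz("top",f(*a),.077)*1e3).round(1),(atz("side",g(*b),.077)*1e3).round(1))
P=np.array(P);print(P.mean(0),P[:2]-P[[3,2]],P[[0,3]]-P[[1,2]])
S=[(142,112),(234,117),(234,157),(140,152)]; U=[(611,249),(645,325),(601,341),(568,262)]
Q=[]
for a,b in zip(S,U):
    X,r=tri(("top",f(*a)),("side",g(*b)));Q.append(X);print((X*1e3).round(1),r)
print(np.mean(Q,0))
```

```text
FL [564.3 119.6  69.3] [1.9, 1.9] [561.2 119.4  77. ] [563.9 113.2  77. ]
FR [563.  -64.1  82. ] [0.2, 0.2] [564.  -64.4  77. ] [564.3 -61.   77. ]
NR [441.5 -62.6  77.6] [1.8, 1.8] [439.8 -62.4  77. ] [443.4 -62.4  77. ]
NL [447.5 125.2  74. ] [1.8, 1.8] [445.3 125.2  77. ] [448.8 122.6  77. ]
[0.50407171 0.0294891  0.07572644] [[ 0.11684283 -0.00555368 -0.00467248]
 [ 0.12147944 -0.0014955   0.00440718]] [[ 0.00129055  0.18374365 -0.01263089]
 [ 0.00592716  0.18780183 -0.00355123]]
[527.6  74.1  37. ] [0.4, 0.4]
[523.  -17.6  42.8] [0.6, 0.6]
[483.  -18.1  42.4] [0.8, 0.8]
[487.3  75.2  37. ] [0.5, 0.5]
[0.50521463 0.02841123 0.03978423]
```

The box lies on its back: rim corners from top (298,245) to (363,289), centre (504.5, 29) mm, yaw about -1.5°, saddle tops about 40 mm up. Next I'll grasp the tube.

```bash
python3 -m jog '[0,0,0,0,-2,40,-0.28, 0,0,0,0,0,40,-0.28, 0,0,0,0,0,40,-0.28, 0,0,0,0,0,20,-0.28, 0,0,0,0,0,10,-0.28]' 20; python3 -m jog '[0,0,0,0,0,0,1, 0,0,0,0,0,0,1,0,0,0,0,0,0,1,0,0,0,0,0,0,1]';  python3 -m jog '[0,0,0,0,0,0,1,0,0,0,0,0,0,1,0,0,0,0,0,-10,1,0,0,0,0,0,-20,1,0,0,0,0,0,-30,1]'
```

```text
time: 4.1
ee_pos: [0.5452, 0.3459, 0.0152]
tcp_rot: [[-1.0, -0.0, -0.002], [-0.0, 1.0, -0.002], [0.002, -0.002, -1.0]]
wrist_force: [0.2, 0.2, -0.1]
grip_width: 0.0604
finger_force: 0.0
time: 4.5
ee_pos: [0.5465, 0.3474, 0.0187]
tcp_rot: [[-1.0, -0.0, 0.001], [-0.0, 1.0, 0.001], [-0.001, 0.001, -1.0]]
wrist_force: [-0.4, 0.2, 0.4]
grip_width: 0.0314
finger_force: 0.0
time: 5.0
ee_pos: [0.5452, 0.3464, 0.0774]
tcp_rot: [[-1.0, -0.0, -0.002], [-0.0, 1.0, -0.002], [0.002, -0.002, -1.0]]
wrist_force: [-0.4, -0.3, -0.1]
grip_width: 0.0252
finger_force: 19.9
```

```bash
python3 -m jog '[0,0,0,0,0,-40,1,0,0,0,0,0,-40,1,0,0,8.3,0,0,0,1,0,0,8.3,0,0,0,1,0,0,8.3,0,0,0,1]'; python3 -m jog '[0,0,8.3,0,0,0,1,0,0,8.3,0,0,0,1,0,0,8.3,0,0,0,1,0,0,8.3,0,0,0,1,0,0,8.3,0,0,0,1]'; python3 -m jog '[0,0,8.3,0,0,0,1,0,0,8.3,0,0,0,1,0,0,8.3,0,0,0,1]'
```

```text
time: 5.5
ee_pos: [0.5459, 0.347, 0.1584]
tcp_rot: [[-0.905, 0.426, 0.0], [0.426, 0.905, 0.0], [-0.0, 0.001, -1.0]]
wrist_force: [0.2, 1.0, -0.5]
grip_width: 0.0254
finger_force: 19.9
time: 6.0
ee_pos: [0.5458, 0.347, 0.158]
tcp_rot: [[-0.395, 0.919, -0.0], [0.919, 0.395, 0.0], [0.0, -0.0, -1.0]]
wrist_force: [0.4, 0.9, -0.5]
grip_width: 0.0253
finger_force: 19.9
time: 6.3
ee_pos: [0.5458, 0.3471, 0.1581]
tcp_rot: [[0.028, 1.0, -0.0], [1.0, -0.028, 0.0], [0.0, -0.0, -1.0]]
wrist_force: [0.3, -0.0, -0.3]
grip_width: 0.0255
finger_force: 19.9
```

```bash
python3 -m jog '[0,0,0,-46,-4.6,0,1,0,0,0,-46,-4.6,0,1,0,0,0,-46,-4.6,0,1,0,0,0,-46,-4.6,0,1,0,0,0,-45,-4.6,0,1]'; python3 -m jog '[0,0,0,-45,-4.6,0,1,0,0,0,-45,-4.4,0,1,0,0,0,0,0,30,1,0,0,0,0,0,30,1]'
python3 - <<'E'
from h import *
s=robot.observe();print(s["ee_pos"],s["joints"])
t=robot.read_camera("top");s=robot.read_camera("side");w=robot.read_camera("wrist")
cv2.imwrite("pics/d.png",stack([crop(w,160,120,330,330,1.2,50),crop(s,210,160,150,200,2.65)],1))
E
```

```text
time: 6.8
ee_pos: [0.5172, 0.1169, 0.1581]
tcp_rot: [[0.022, 1.0, 0.0], [1.0, -0.022, 0.001], [0.001, 0.0, -1.0]]
wrist_force: [0.1, -0.5, -0.7]
grip_width: 0.0258
finger_force: 19.9
time: 7.2
ee_pos: [0.5073, 0.0278, 0.098]
tcp_rot: [[0.025, 1.0, 0.002], [1.0, -0.025, 0.001], [0.001, 0.002, -1.0]]
wrist_force: [0.9, 1.0, -0.6]
grip_width: 0.0258
finger_force: 19.9
[0.50734097 0.02784476 0.09803421] [-31.82874576  22.27040132  30.48271002 115.35236812 -15.55481369
  46.13158867   6.2315175 ]
```

View pics/d.png

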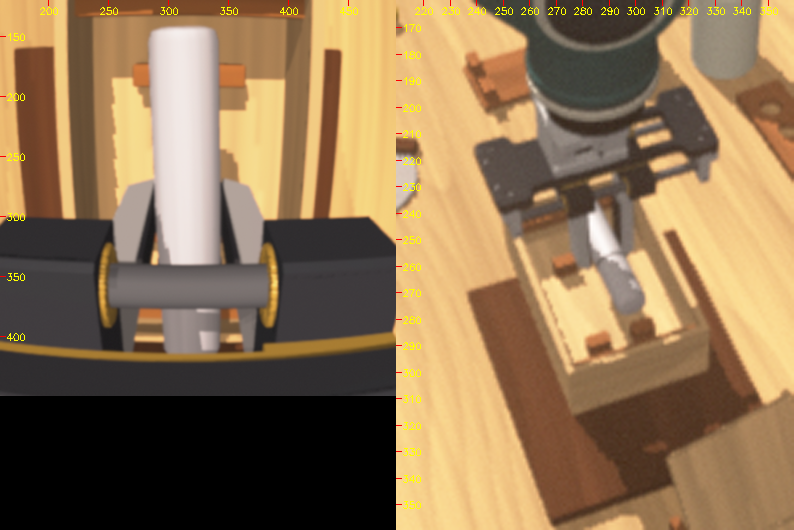

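```bash
python3 -m jog '[0,0,0,0,0,25,1,0,0,0,0,0,20,1,0,0,0,0,0,10,1,0,0,0,0,0,6,1,0,0,0,0,0,4,1]'; python3 -m jog '[0,0,0,0,0,2,1,0,0,0,0,0,0,1]'
```

```text
time: 7.85
ee_pos: [0.5074, 0.0291, 0.0332]
tcp_rot: [[0.022, 1.0, 0.001], [1.0, -0.022, 0.0], [0.0, 0.001, -1.0]]
wrist_force: [-4.3, -0.2, 15.3]
grip_width: 0.0254
finger_force: 19.9
time: 8.05
ee_pos: [0.5068, 0.0291, 0.0313]
tcp_rot: [[0.022, 1.0, -0.0], [1.0, -0.022, 0.001], [0.001, -0.0, -1.0]]
wrist_force: [-6.6, 1.2, 9.6]
grip_width: 0.0257
finger_force: 20.0
```

```bash
python3 -m jog '[0,0,0,0,0,0,-0.2,0,0,0,0,0,0,-0.2,0,0,0,0,0,0,-0.2,0,0,0,0,0,-10,-0.2,0,0,0,0,0,-30,-0.2]'; python3 -m jog '[0,0,0,0,0,-40,-0.2,0,0,0,0,0,-40,-0.2,0,0,0,0,0,-40,-0.2,0,0,0,0,0,-30,-0.2]'
python3 - <<'E'
from h import *
w=robot.read_camera("wrist");s=robot.read_camera("side");print(robot.observe()["ee_pos"])
cv2.imwrite("pics/e.png",stack([crop(w,160,120,330,330,1.2,50),crop(s,210,160,150,200,2.65)],1))
E
```

```text
time: 8.55
ee_pos: [0.5056, 0.0286, 0.0699]
tcp_rot: [[0.022, 1.0, -0.003], [1.0, -0.022, -0.001], [-0.001, -0.003, -1.0]]
wrist_force: [-1.0, -0.4, 1.2]
grip_width: 0.0564
finger_force: 0.0
time: 8.95
ee_pos: [0.5071, 0.0285, 0.2237]
tcp_rot: [[0.023, 1.0, 0.002], [1.0, -0.023, 0.0], [0.001, 0.002, -1.0]]
wrist_force: [0.4, 0.7, -0.8]
grip_width: 0.0566
finger_force: 0.0
[0.50856831 0.02884417 0.22487224]
```

View pics/e.png

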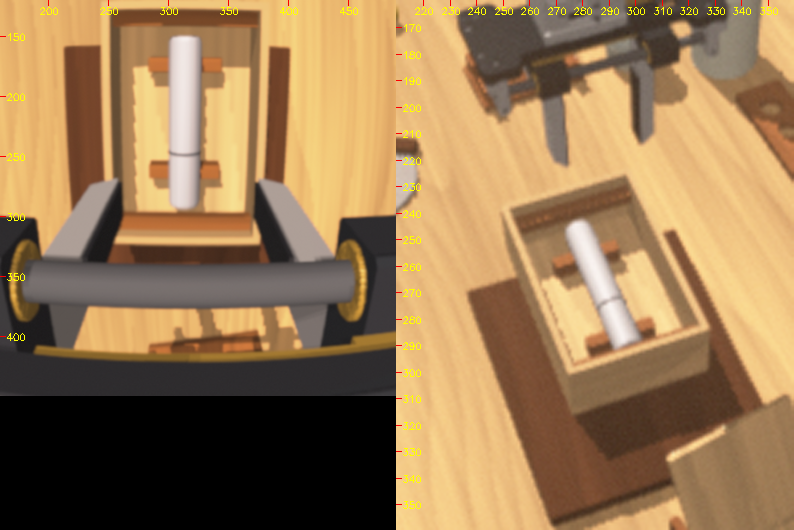

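The tube lies in its saddles, wrist (314,221). Before gripping the lid, I'll try the laying orientation in free air.

```bash
python3 -m jog '[0,0,8.2,0,0,-5,-0.2,0,0,8.2,0,0,-5,-0.2,0,0,8.2,0,0,-5,-0.2,0,0,8.2,0,0,-5,-0.2,0,0,8.2,0,0,-5,-0.2]'; python3 -m jog '[0,0,8.2,0,0,0,-0.2,0,0,8.2,0,0,0,-0.2,0,0,8.2,0,0,0,-0.2,0,0,8.2,0,0,0,-0.2,0,0,8.2,0,0,0,-0.2]';python3 -m jog '[-8.3,0,0,0,0,0,-0.2,-8.3,0,0,0,0,0,-0.2,-8.3,0,0,0,0,0,-0.2,-8.3,0,0,0,0,0,-0.2]'; python3 -c "
from h import *;print(robot.observe()['joints'].round(0))";python3 -m jog '[-8.3,0,0,0,0,0,-0.2,-8.3,0,0,0,0,0,-0.2,-8.3,0,0,0,0,0,-0.2,-8.3,0,0,0,0,0,-0.2,-8.3,0,0,0,0,0,-0.2]'; python3 -c "
from h import *;print(robot.observe()['joints'].round(0))"
```

```text
time: 9.55
ee_pos: [0.5066, 0.0287, 0.2456]
tcp_rot: [[0.677, 0.736, -0.0], [0.736, -0.677, -0.0], [-0.0, -0.0, -1.0]]
wrist_force: [0.4, -0.0, -0.3]
grip_width: 0.0565
finger_force: 0.0
time: 10.05
ee_pos: [0.5065, 0.0287, 0.2454]
tcp_rot: [[0.994, 0.111, -0.0], [0.111, -0.994, -0.0], [-0.0, 0.0, -1.0]]
wrist_force: [0.1, 1.0, 0.1]
grip_width: 0.0566
finger_force: 0.0
time: 10.45
ee_pos: [0.5072, 0.0293, 0.2464]
tcp_rot: [[0.993, 0.097, 0.067], [0.118, -0.828, -0.547], [0.003, 0.552, -0.834]]
wrist_force: [0.6, -0.5, -0.5]
grip_width: 0.0564
finger_force: 0.0
[ -67.   21.   50.  108.   19.   66. -111.]
time: 10.95
ee_pos: [0.5071, 0.0299, 0.2457]
tcp_rot: [[0.993, 0.03, 0.115], [0.119, -0.257, -0.959], [0.001, 0.966, -0.258]]
wrist_force: [0.1, 0.4, -0.8]
grip_width: 0.0562
finger_force: 0.0
[ -77.   48.   51.  107.   33.   75. -128.]
```

Tilt 75° is reachable. I'll go back to 30° and move to the lid pre-grasp.

```bash
python3 -m jog '[8.4,0,0,0,0,0,-0.2,8.4,0,0,0,0,0,-0.2,8.4,0,0,0,0,0,-0.2,8.4,0,0,0,0,0,-0.2,8.4,0,0,0,0,0,-0.2]';python3 -m jog '[2.7,0,0,0,0,0,-0.2]'
python3 - <<'E'
from h import *
s=robot.observe();R=np.array(s["tcp_rot"]);p=s["ee_pos"];T=np.array([.5175,-.199,.1575]);print(R.round(3))
print("to 60 before top",(R.T@(T-60e-3*R[:,2]-p)*1e3).round(1))
E
```

```text
time: 11.45
ee_pos: [0.507, 0.0293, 0.246]
tcp_rot: [[0.993, 0.099, 0.064], [0.118, -0.839, -0.532], [0.001, 0.536, -0.845]]
wrist_force: [0.9, -0.4, -0.9]
grip_width: 0.0565
finger_force: 0.0
time: 11.55
ee_pos: [0.5073, 0.0269, 0.2472]
tcp_rot: [[0.994, 0.097, 0.059], [0.113, -0.865, -0.49], [0.004, 0.493, -0.87]]
wrist_force: [-0.3, 0.5, 0.3]
grip_width: 0.0561
finger_force: 0.0
[[ 0.994  0.097  0.059]
 [ 0.113 -0.865 -0.49 ]
 [ 0.004  0.493 -0.87 ]]
to 60 before top [-15.8 152.1 129.3]
```

```bash
python3 -m jog '[0,0,0,-4,38,32,-0.2,0,0,0,-4,38,32,-0.2,0,0,0,-4,38,32,-0.2,0,0,0,-4,38,33,-0.2,0,0,0,0,0,0,-0.2]'
python3 - <<'E'
from h import *
s=robot.observe();w=robot.read_camera("wrist").copy();R=np.array(s["tcp_rot"]);p=s["ee_pos"];print(p,R.round(3))
c=robot.get_calibration("wrist");k=np.array(c["camera_matrix"]);M=np.array(c["T_tool_cam"])
def wp(P):
    q=M[:3,:3].T@(R.T@(np.array(P)-p)-M[:3,3]);r=np.hypot(q[0],q[1]);th=np.arctan2(r,q[2]);return k[0,0]*th*q[0]/r+k[0,2],k[1,1]*th*q[1]/r+k[1,2]
for P in [(.5675,-.1937,.1573),(.4676,-.2044,.1573)]:
    u=wp(P);print(np.round(u,1));cv2.circle(w,(int(u[0]),int(u[1])),2,(255,0,0),-1)
for P in [(.5772,-.2585,.124),(.4756,-.2713,.123)]:
    u=wp(P);print(np.round(u,1));cv2.circle(w,(int(u[0]),int(u[1])),2,(0,0,255),-1)
cv2.imwrite("pics/f.png",crop(w,150,130,330,270,2.2,20))
E
```

```text
time: 12.05
ee_pos: [0.5113, -0.1739, 0.2096]
tcp_rot: [[0.994, 0.094, 0.053], [0.108, -0.86, -0.498], [-0.001, 0.501, -0.865]]
wrist_force: [-0.8, 0.4, -0.5]
grip_width: 0.0562
finger_force: 0.0
[ 0.51125392 -0.17390966  0.20964398] [[ 0.994  0.094  0.053]
 [ 0.108 -0.86  -0.498]
 [-0.001  0.501 -0.865]]
[310.8 174.3]
[310.8 319.3]
[361.5 167.7]
[359.3 287.3]
```

View pics/f.png

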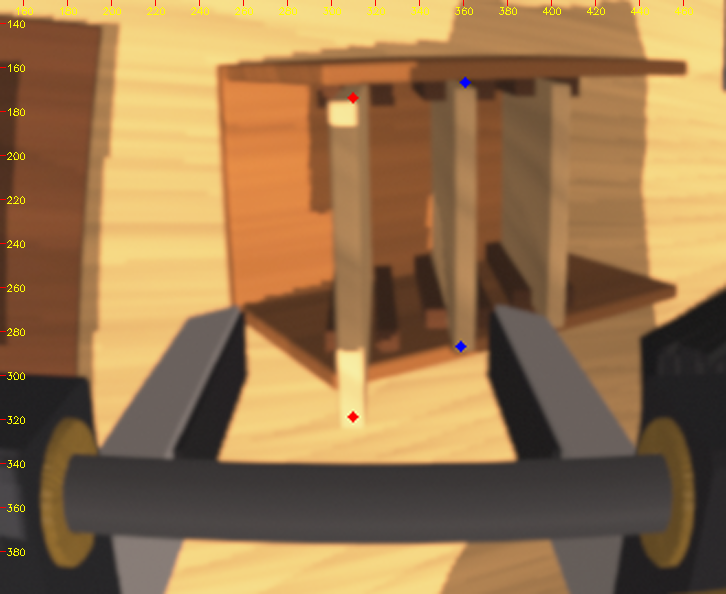

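The lid's upper edge runs from (308,178) to (311,318), within about 1 mm of the estimate, and the fingers straddle it. Going in to grip.

```bash
python3 -m jog '[0,0,0,3,-3,30,-0.2,0,0,0,0,0,30,-0.2,0,0,0,0,0,20,-0.2,0,0,0,0,0,12,-0.2,0,0,0,0,0,0,0.5]' 30; python3 -m jog '[0,0,0,0,0,0,1, 0,0,0,0,0,0,1, 0,0,0,0,0,0,1, 0,0,0,0,0,0,1, 0,0,0,0,0,0,1]'; python3 -m jog '[0,0,0,0,0,0,1,0,0,0,0,0,-5,1, 0,0,0,0,0,-10,1]'
```

```text
time: 12.6
ee_pos: [0.5216, -0.21, 0.128]
tcp_rot: [[0.993, 0.102, 0.057], [0.117, -0.86, -0.497], [-0.002, 0.5, -0.866]]
wrist_force: [-0.8, 0.1, 0.0]
grip_width: 0.0515
finger_force: 0.0
time: 13.1
ee_pos: [0.5223, -0.2102, 0.1292]
tcp_rot: [[0.993, 0.101, 0.059], [0.117, -0.86, -0.497], [0.001, 0.501, -0.866]]
wrist_force: [2.5, -19.1, 11.6]
grip_width: 0.0118
finger_force: 11.7
time: 13.4
ee_pos: [0.5206, -0.2047, 0.1424]
tcp_rot: [[0.993, 0.1, 0.057], [0.115, -0.859, -0.499], [-0.001, 0.502, -0.865]]
wrist_force: [2.1, -12.7, 0.1]
grip_width: 0.0083
finger_force: 29.9
```

```bash
python3 -m jog '[0,0,0,0,1.5,-15,1,0,0,0,0,0,-25,1,0,0,0,0,0,-25,1,0,0,0,0,0,-25,1,0,0,0,0,0,-20,1]'; python3 -m jog '[0,0,0,0,0,-20,1,0,0,0,0,0,-20,1,0,0,0,0,0,-20,1,0,0,0,0,0,-20,1]'
python3 - <<'E'
from h import *
s=robot.observe();print(s["ee_pos"],s["wrist_force"])
s=robot.read_camera("side");cv2.imwrite("pics/g.png",crop(s,230,130,230,330,1.8))
E
```

```text
time: 13.9
ee_pos: [0.5148, -0.1486, 0.2388]
tcp_rot: [[0.993, 0.101, 0.059], [0.117, -0.86, -0.496], [0.001, 0.5, -0.866]]
wrist_force: [-0.4, -0.4, -0.8]
grip_width: 0.0077
finger_force: 30.0
time: 14.3
ee_pos: [0.5098, -0.1091, 0.3076]
tcp_rot: [[0.993, 0.101, 0.058], [0.117, -0.86, -0.496], [-0.0, 0.5, -0.866]]
wrist_force: [0.5, -0.5, -0.7]
grip_width: 0.0077
finger_force: 30.0
[ 0.5098368  -0.10909477  0.30762032] [ 0.45870624 -0.45719468 -0.71596756]
```

View pics/g.png

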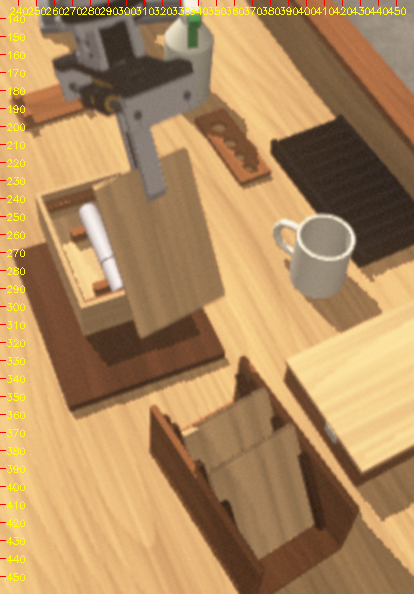

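The lid is held and clear of the rack, lower edge from (307,317) to (354,293), and the short lids are undisturbed. Next I'll turn it to 15° from level and line it up.

```bash
python3 -m jog '[0,-4.05,7,0,0,0,1,-7.5,0,0,0,0,0,1,-7.5,0,0,0,0,0,1,-7.5,0,0,0,0,0,1,-7.5,0,0,0,0,0,1]'; python3 -m jog '[-7.5,0,0,0,0,0,1,-7.5,0,0,0,0,0,1,0,0,0,0,0,-45,1,0,0,0,0,0,-45,1,0,0,0,0,0,-45,1]'; python3 -m jog '[0,0,0,0,0,-45,1,0,0,0,0,0,0,1]'
python3 - <<'E'
from h import *
s=robot.observe();print(s["ee_pos"],s["joints"].round(0))
t=robot.read_camera("top");s=robot.read_camera("side");
cv2.imwrite("pics/h.png",stack([crop(t,255,210,140,110,2.85),crop(s,210,110,150,220,2.65)],1))
E
```

```text
time: 14.85
ee_pos: [0.5105, -0.109, 0.307]
tcp_rot: [[1.0, -0.012, -0.019], [-0.022, -0.496, -0.868], [0.001, 0.868, -0.496]]
wrist_force: [1.3, -0.5, -1.7]
grip_width: 0.0077
finger_force: 30.0
time: 15.35
ee_pos: [0.513, 0.0225, 0.3418]
tcp_rot: [[1.0, -0.005, -0.023], [-0.024, -0.258, -0.966], [-0.001, 0.966, -0.258]]
wrist_force: [0.5, 0.0, -1.8]
grip_width: 0.0078
finger_force: 30.0
time: 15.55
ee_pos: [0.5156, 0.0701, 0.3532]
tcp_rot: [[1.0, -0.004, -0.015], [-0.016, -0.26, -0.965], [0.0, 0.965, -0.26]]
wrist_force: [0.6, -1.2, -1.0]
grip_width: 0.0076
finger_force: 30.0
[0.51563014 0.07006624 0.35324631] [ -75.   44.   54.   94.   32.   92. -119.]
```

View pics/h.png

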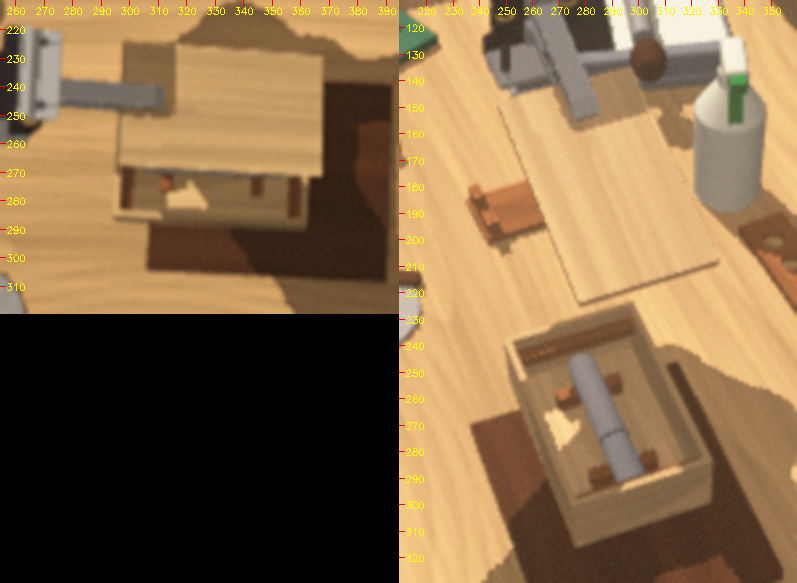

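Run:
```python
from h import *
s=robot.observe();R=np.array(s["tcp_rot"]);p=np.array(s["ee_pos"])
f=lambda u,v:(255+u/2.85-.5,210+v/2.85-.5)
g=lambda u,v:(210+(u-399)/2.65-.5,110+v/2.65-.5)
def onlid(n,px):
    e,d=ray(n,px);y=R[:,1];t=(y@(p+.004*y)-y@e)/(y@d);return (R.T@(e+t*d-p)*1e3).round(1)
for q in [(122,42),(325,53),(322,177),(117,165)]:print("top",onlid("top",f(*q)))
for q in [(718,262),(578,304),(498,107)]:print("side",onlid("side",g(*q)))
for n,px in [("top NL",f(113,217)),("top NR",f(305,230))]:print(n,atz("top",px,.077).round(4))
for n,q in [("NL",(505,343)),("FL",(633,303)),("FR",(712,460))]:print(n,atz("side",g(*q),.077).round(4))
```

```text
top [ 46.6   4.  -41.8]
top [ 52.4   4.  131.3]
top [-52.    4.  131.8]
top [-54.1   4.  -40.9]
side [ 46.7   4.  136. ]
side [-53.9   4.  136.9]
side [-55.9   4.  -27.3]
top NL [0.4468 0.1266 0.077 ]
top NR [ 0.4374 -0.0591  0.077 ]
NL [0.447  0.1202 0.077 ]
FL [0.5676 0.1201 0.077 ]
FR [ 0.5633 -0.0633  0.077 ]
```

```bash
python3 -m jog '[0,0,0,-1.6,-40,8.8,1,0,0,0,-1.6,-40,8.8,1,0,0,0,-1.6,-40,8.8,1,0,0,0,-1.6,-40,8.8,1,0,0,0,-1.6,-35,7.7,1]'; python3 -m jog '[0,0,0,0,-20,4.4,1,0,0,0,0,-14,3.1,1,0,0,0,0,0,0,1]'
python3 - <<'E'
from h import *
s=robot.observe();print(s["ee_pos"],s["wrist_force"],s["joints"].round(0))
t=robot.read_camera("top");s=robot.read_camera("side");
cv2.imwrite("pics/i.png",stack([crop(t,270,220,120,90,3.3),crop(s,220,180,130,170,3.1)],1))
E
```

```text
time: 16.15
ee_pos: [0.5058, 0.0719, 0.1521]
tcp_rot: [[1.0, -0.006, -0.025], [-0.026, -0.258, -0.966], [-0.001, 0.966, -0.258]]
wrist_force: [-0.2, 1.7, -1.4]
grip_width: 0.0072
finger_force: 30.0
time: 16.45
ee_pos: [0.5061, 0.074, 0.1184]
tcp_rot: [[1.0, -0.005, -0.024], [-0.025, -0.257, -0.966], [-0.001, 0.966, -0.257]]
wrist_force: [0.9, -0.1, -0.4]
grip_width: 0.0079
finger_force: 30.0
[0.50611048 0.07403266 0.11836565] [ 0.90298254 -0.09464665 -0.43034858] [ -70.   63.   44.   97.   21.   80. -132.]
```

View pics/i.png

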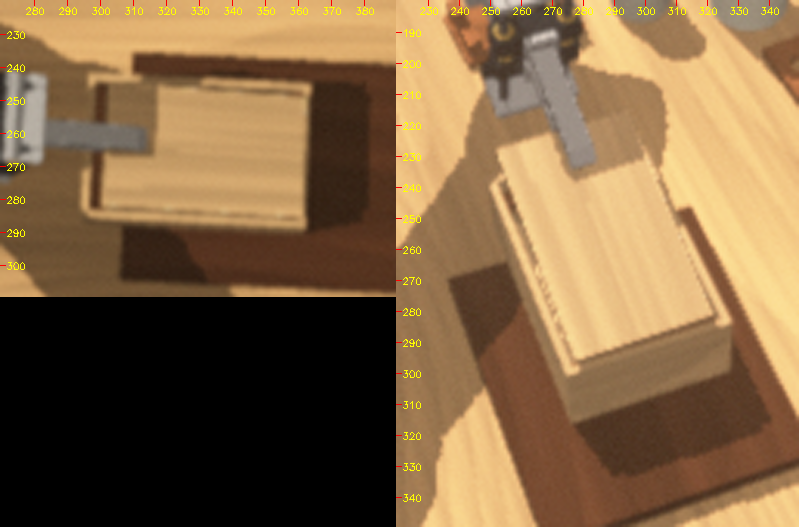

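That was one picture more than the ten allowed, so from here I'll work from numbers only. The lid hovers inside the side walls with its right end close to the right wall; I'll compute the gap.

Run:
```python
from h import *
s=robot.observe();R=np.array(s["tcp_rot"]);p=np.array(s["ee_pos"])
f=lambda u,v:(270+u/3.3-.5,220+v/3.3-.5)
g=lambda u,v:(220+(u-396)/3.1-.5,180+v/3.1-.5)
def onlid(n,px):
    e,d=ray(n,px);y=R[:,1];t=(y@(p+.004*y)-y@e)/(y@d);X=e+t*d;return (X*1e3).round(1),(R.T@(X-p)*1e3).round(1)
for q in [(309,97),(306,218),(104,210),(106,84)]:print("top",*onlid("top",f(*q)))
for q in [(715,313),(577,361),(499,150),(642,137)]:print("side",*onlid("side",g(*q)))
for q in [(311,86),(306,229),(86,217),(88,74)]:print("box top",(atz("top",f(*q),.077)*1e3).round(1))
for q in [(731,322),(571,374),(492,186)]:print("box side",(atz("side",g(*q),.077)*1e3).round(1))
```

```text
top [550.6 -62.2  88.1] [ 47.2   4.  139.3]
top [449.1 -60.5  87.8] [-54.3   4.  140.1]
top [448.6 104.7 132. ] [-58.9   4.  -30.8]
top [551.7 105.6 133. ] [ 44.2   4.  -34.4]
side [552.2 -60.   88.7] [ 48.7   4.  137. ]
side [450.3 -59.5  88.1] [-53.1   4.  139. ]
side [453.9 103.  131.6] [-53.5   4.  -29.2]
side [554.7  79.4 126. ] [47.8  4.  -7.3]
box top [561.8 -64.3  77. ]
box top [441. -61.  77.]
box top [447.9 122.8  77. ]
box top [569.1 124.3  77. ]
box side [562.9 -63.9  77. ]
box side [444.9 -60.7  77. ]
box side [448.6 117.8  77. ]
```

```bash
python3 -m jog '[0,-1.16,0.31,4.8,-2.1,-7.9,1,0,0,0,0,0,0,1,0,0,0,0,-5.8,1.5,1,0,0,0,0,-4.8,1.3,1,0,0,0,0,0,0,1]';python3 -m jog '[0,0,0,0,-2.9,0.8,1,0,0,0,0,0,0,1]'; python3 -m jog '[0,0,0,0,-1.9,0.5,1,0,0,0,0,0,0,1]'
```

```text
time: 17.05
ee_pos: [0.5111, 0.0829, 0.1078]
tcp_rot: [[0.999, -0.011, -0.043], [-0.045, -0.258, -0.965], [-0.001, 0.966, -0.258]]
wrist_force: [0.3, -0.6, -1.1]
grip_width: 0.0079
finger_force: 30.0
time: 17.25
ee_pos: [0.5113, 0.083, 0.1051]
tcp_rot: [[0.999, -0.011, -0.043], [-0.045, -0.258, -0.965], [-0.0, 0.966, -0.258]]
wrist_force: [-0.4, -0.5, -1.7]
grip_width: 0.0078
finger_force: 30.0
time: 17.45
ee_pos: [0.5115, 0.0831, 0.1032]
tcp_rot: [[0.999, -0.011, -0.043], [-0.045, -0.258, -0.965], [-0.0, 0.966, -0.259]]
wrist_force: [-0.1, 0.0, -1.5]
grip_width: 0.0077
finger_force: 30.0
```

```bash
for i in 1 2; do python3 -m jog '[0,0,0,0,-1.4,0.4,1,0,0,0,0,0,0,1]' | grep -E "ee_pos|wrist"; done
```

```text
ee_pos: [0.5115, 0.0831, 0.102]
wrist_force: [-0.2, 0.5, -0.6]
ee_pos: [0.5116, 0.0831, 0.1008]
wrist_force: [0.2, 2.0, 4.1]
```

```bash
python3 -m jog '[0,0,0,0,1.4,1.1,1,0,0,0,0,0,0,1]' | grep -E "ee_pos|wrist"; for i in 1 2 3; do python3 -m jog '[0,0,0,0,0.3,1.2,1,0,0,0,0,0,0,1]' | grep -E "ee_pos|wrist"; done
```

```text
ee_pos: [0.5114, 0.0815, 0.1017]
wrist_force: [0.5, 1.3, 2.2]
ee_pos: [0.5113, 0.0802, 0.1016]
wrist_force: [-0.6, 1.0, 3.2]
ee_pos: [0.5113, 0.079, 0.1015]
wrist_force: [0.2, 1.0, 3.6]
ee_pos: [0.5112, 0.0778, 0.1015]
wrist_force: [0.1, 0.4, 2.7]
```

```bash
for i in 1 2; do python3 -m jog '[0,0,0,0,0.3,1.2,1,0,0,0,0,0,0,1]' | grep -E "ee_pos|wrist"; done
python3 - <<'E'
from h import *
s=robot.observe();R=np.array(s["tcp_rot"]);p=np.array(s["ee_pos"])
print("expected far-end upper edge",(p+R@[-.0035,.004,.1385]).round(4),"left",(p+R@[-.0035,.004,-.0315]).round(4))
# wood/dark transitions along side-camera line through the box's long centre line, right end rim
im=robot.read_camera("side").astype(int).sum(2)
y=np.arange(-.03,-.0801,-.002);px=proj("side",[(.502,v,.077) for v in y])
print([(round(v*1e3),int(im[int(round(b)),int(round(a))])) for v,(a,b) in zip(y,px)])
E
```

```text
ee_pos: [0.5112, 0.0767, 0.1015]
wrist_force: [-0.0, 2.8, 3.7]
ee_pos: [0.5112, 0.0756, 0.1015]
wrist_force: [0.9, 3.4, 4.4]
expected far-end upper edge [ 0.5017 -0.0589  0.0695] left [0.509  0.1051 0.1135]
[(-30, 585), (-32, 581), (-34, 578), (-36, 580), (-38, 580), (-40, 582), (-42, 583), (-44, 583), (-46, 586), (-48, 578), (-50, 582), (-52, 582), (-54, 580), (-56, 579), (-58, 579), (-60, 591), (-62, 569), (-64, 428), (-66, 428), (-68, 342), (-70, 325), (-72, 325), (-74, 315), (-76, 316), (-78, 321), (-80, 321)]
```

The lid end rests on the ledge and touches the right wall (3.4 N). I'll raise the tilt a little so gravity keeps it there, then open and pull back fast.

```bash
python3 -m jog '[3.5,0,0,0,8.4,0,1,3.5,0,0,0,8.4,0,1,0,0,0,0,0,0,1]'; python3 -m jog '[0,0,0,0,0,0,0.6,0,0,0,0,0,0,0.6,0,0,0,0,0,0,0.6]'; python3 -m jog '[0,0,0,0,0,-50,0.6,0,0,0,0,0,-50,0.6,0,0,0,0,0,0,0.6]'
python3 - <<'E'
from h import *
for n in("top","side"):cv2.imwrite(f"pics/j_{n}.png",robot.read_camera(n)[:,:,::-1])
for n in("top","side"):
    im=cv2.imread(f"pics/j_{n}.png").astype(int).sum(2)
    for lab,pts in [("long",[(.505+(v-.03)*.03,v,.077) for v in np.arange(.13,-.0701,-.004)]),("across",[(x,.03,.077) for x in np.arange(.438,.574,.003)])]:
        px=proj(n,pts);print(n,lab,[int(im[int(round(b)),int(round(a))]) for a,b in px])
E
```

```text
time: 19.4
ee_pos: [0.5114, 0.07, 0.119]
tcp_rot: [[0.999, -0.02, -0.042], [-0.047, -0.378, -0.924], [0.002, 0.925, -0.379]]
wrist_force: [0.7, -0.0, -1.4]
grip_width: 0.0075
finger_force: 30.0
time: 19.7
ee_pos: [0.5107, 0.0707, 0.1168]
tcp_rot: [[0.999, -0.016, -0.042], [-0.044, -0.373, -0.927], [-0.001, 0.928, -0.373]]
wrist_force: [-0.6, 0.4, -1.4]
grip_width: 0.0188
finger_force: 0.3
time: 20.0
ee_pos: [0.5161, 0.1695, 0.1553]
tcp_rot: [[0.999, -0.015, -0.035], [-0.038, -0.377, -0.925], [0.001, 0.926, -0.378]]
wrist_force: [-0.3, -0.8, -1.3]
grip_width: 0.0189
finger_force: 0.0
top long [252, 298, 408, 366, 327, 510, 503, 502, 506, 501, 497, 502, 500, 508, 494, 489, 491, 491, 491, 502, 509, 512, 516, 509, 512, 509, 511, 513, 508, 515, 512, 513, 515, 513, 517, 516, 517, 513, 513, 509, 515, 514, 509, 511, 517, 515, 438, 360, 439, 261, 120]
top across [177, 258, 375, 457, 443, 439, 500, 533, 523, 506, 495, 511, 529, 535, 536, 532, 516, 505, 501, 493, 492, 501, 512, 509, 520, 526, 520, 516, 517, 527, 525, 518, 517, 516, 506, 495, 496, 497, 497, 351, 324, 432, 470, 352, 172, 108]
side long [355, 366, 558, 537, 359, 348, 589, 597, 596, 603, 594, 593, 592, 598, 592, 594, 593, 591, 598, 593, 595, 593, 599, 593, 598, 599, 599, 601, 599, 601, 596, 592, 598, 598, 599, 599, 599, 606, 600, 597, 601, 605, 604, 606, 603, 600, 608, 587, 571, 439, 321]
side across [307, 338, 440, 583, 487, 539, 613, 606, 596, 593, 591, 591, 622, 622, 622, 611, 595, 591, 591, 586, 578, 603, 599, 596, 600, 617, 605, 604, 610, 614, 618, 606, 608, 604, 591, 588, 588, 597, 586, 362, 370, 537, 573, 407, 229, 263]
```

Run:
```python
from h import *
I={n:cv2.imread(f"pics/j_{n}.png").astype(np.float32).sum(2) for n in("top","side")}
def edge(n,a,b):   # strongest gradient along world segment a->b, sub-mm
    P=np.linspace(a,b,121);px=proj(n,P).astype(np.float32)
    v=cv2.remap(I[n],px[:,:1],px[:,1:],cv2.INTER_LINEAR).ravel();v=cv2.GaussianBlur(v[:,None],(1,9),2).ravel();g=np.gradient(v);i=np.argmax(g);return P[i],tuple(px[i])
for x in(.47,.49,.525,.545):
    r=[edge(n,(x,.118,.072),(x,.095,.072)) for n in("top","side")]
    print("left end x",x,[q[0][1].round(4) for q in r],tri(("top",r[0][1]),("side",r[1][1])))
for y in(.09,.03,-.03):
    r=[edge(n,(.57,y,.072),(.54,y,.072)) for n in("top","side")]
    print("far side y",y,[q[0][0].round(4) for q in r],tri(("top",r[0][1]),("side",r[1][1])))
for y in(.09,.03,-.03):
    r=[edge("top",(.44,y,.072),(.47,y,.072))];print("near side",y,r[0][0].round(4))
print("right end",[edge("top",(x,-.064,.072),(x,-.045,.072))[0][1].round(4) for x in(.47,.49,.525)])
```

```text
left end x 0.47 [np.float64(0.113), np.float64(0.1122)] (array([0.47015867, 0.11307234, 0.07098378]), [0.0, 0.0])
left end x 0.49 [np.float64(0.1134), np.float64(0.1128)] (array([0.49013133, 0.11344095, 0.0712398 ]), [0.0, 0.0])
left end x 0.525 [np.float64(0.1126), np.float64(0.1111)] (array([0.52540826, 0.11273648, 0.0699777 ]), [0.1, 0.1])
left end x 0.545 [np.float64(0.1115), np.float64(0.1115)] (array([0.545     , 0.11148333, 0.07199999]), [0.0, 0.0])
far side y 0.09 [np.float64(0.5572), np.float64(0.5555)] (array([0.55644685, 0.09016101, 0.07172295]), [0.9, 0.9])
far side y 0.03 [np.float64(0.569), np.float64(0.5675)] (array([0.56832531, 0.03014355, 0.07171866]), [0.7, 0.7])
far side y -0.03 [np.float64(0.568), np.float64(0.5662)] (array([ 0.56722339, -0.02983529,  0.07162735]), [0.8, 0.8])
near side 0.09 [0.4458 0.09   0.072 ]
near side 0.03 [0.4438 0.03   0.072 ]
near side -0.03 [ 0.442 -0.03   0.072]
right end [np.float64(-0.0634), np.float64(-0.0634), np.float64(-0.0558)]
```

The lid's left end measures about 71 mm high (73 expected) and gaps show at both ends, so it is flat on the ledges. I'll back away and hand in.

```bash
python3 -m jog '[0,0,0,0,20,-30,0.6,0,0,0,0,20,-30,0.6,0,0,0,0,0,0,0.6,0,0,0,0,0,0,0.6,0,0,0,0,0,0,0.6]'; python3 -c "
from bench import robot
print(robot.finish_job())"
```

```text
time: 20.6
ee_pos: [0.5165, 0.2025, 0.2135]
tcp_rot: [[0.999, -0.016, -0.043], [-0.046, -0.372, -0.927], [-0.001, 0.928, -0.373]]
wrist_force: [-0.2, 0.6, -0.0]
grip_width: 0.0188
finger_force: 0.0
the job is handed in; nothing more can be done
None
```

The job was handed in at 20.6 s, with no verdict returned: the box is on its back, the tube is in its saddles and, by measurement only, the long lid is flat on its ledges; I viewed 11 pictures, one over the limit of 10.

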